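Refit the food mill's crank on its splined shaft

ROBOT

A 6-joint arm with a two-finger parallel gripper is mounted at the origin on a cart in front of the work surface, level with it; the furniture and walls round the work are solid. World frame = base frame: x ahead of the robot, y to its left, z up, the work surface at z = 0. Lengths are in m, angles in rad, forces in N, time in s.
With the tool pointing down it reaches from about 0.225 to 0.875 m from the base axis. Payload 3.4 kg.
Tool frame: the origin (TCP) lies at the very end of the fingers, on their centre line; the grasp point (between the pads) lies behind it (manip.grasp_offset is the z of the grasp point in the tool frame, in m); z points along the fingers, y is the line along which they close (so a half turn about z gives the same grasp; the last joint's range is limited). The gripper opens to 85 mm and grips with 20 to 120 N. Pads are 22 mm wide; open, the fingers measure 114 mm over their backs; the gripper's body (76 mm by 85 mm) begins 54 mm behind the grasp point. The pads swing forward as they close: fully open they stand 13 mm farther back than shut.
Start: joints at [-0.121, 0.276, 1.505, -0, 1.361, -0.121], TCP at [0.575, -0, 0.231] pointing down, gripper open.
Joint ranges: [-2.89, 2.89], [-0.75, 2.08], [0.22, 2.7], [-1.18, 4.32], [0.11, 2.71], [-2.7, 2.7]. Speed limits (rad/s): [2.57, 2.57, 3.14, 3.14, 3.14, 3.14].

INTERFACE

Orientations are given as a unit quaternion [w, x, y, z].
In Python, from rig import manip gives the robot as it stands.
- The arm moves only by the shell command python3 -m pendant 'ROWS' [FORCE]. ROWS is JSON, a list of rows, each an object of numbers: "dx", "dy", "dz": the shift along the tool's x, y, z in m; "rx", "ry", "rz": the turn, a rotation vector about the tool's x, y, z in degrees; "hand": the finger opening in m, from 0 to 0.0854. In form: [{"dx": .., "dy": .., "dz": .., "rx": .., "ry": .., "rz": .., "hand": ..}, ...]. A call has 1 to 12 rows; each row shifts and turns the commanded pose from where the row before left it, along the tool's axes as they then stand; what a row does not reach is not made up. A row lasts 1/12 s, in which the tool goes at most 41.7 mm and 7.16 degrees, less where a joint would pass 70% of its speed; a pose out of reach is approached as far as the arm can. A call is refused whole if a number of a shift passes 0.0417 or a number of a turn 7.16, either way. A call with a gripper value outside its range is refused whole. The fingers move at their own pace and stop on an object; FORCE is the grip in N (left out, the last holds). Time passes only in rows, so rows that do not move let the fingers close. It gives the time, the measured TCP pose, the force, the opening and the grip force at its end, in the units of the state.
- manip.get_state(): the state, without advancing time (a new reading comes with each control period).
- manip.get_image(name): name is "scene" or "side" or "wrist"; returns a dict with "frame" (420x560x3 uint8, red, green, blue), "fx", "fy", "cx", "cy" (pixels), "distortion" ([k1, k2, p1, p2, k3] as OpenCV has them; the pictures are not rectified), "position" and "attitude" of the camera in the world; the wrist camera has in their place "mount" (4x4, takes a point from camera to tool coordinates, whose origin is the TCP and whose axes are the flange's). Camera axes: x right, y up, looking along -z (the intrinsics and any distortion apply to the point x, -y, -z); pixel columns grow to the right and rows downward; lengths in m; the calibration is good to about 2 mm. A picture is of the moment at which its call begins: read the wrist's pose just before it. There is no depth.
- manip.sign_off(): hands the job in; it is judged then, once.
The state is a dict: "clock": time; "qpos": joint angles; "qd": joint speeds; "effort": joint torques, N m; "position": TCP position; "ee_rot": TCP orientation; "contact_force": force on the tool from outside, world axes, zero at the start; "moment": the same for the moment, N m; "width": finger opening in m; "gripper_force": force on a finger pad.
Only numpy, scipy, OpenCV 4.12 (cv2) and the standard library are available. Lean on these libraries where they do the work, as an engineer would, in place of code of your own. Each camera call takes 0.05 s, during which the arm holds its last target. There are 200 camera calls.

TASK

The crank of the food mill has come back from the wash: thread its hub onto the mill's upright splined shaft, knob up, until it is fully home, feeling for the splines and never forcing it down on unmatched ones. Turn the fitted crank until its arm points over the orange parking mark, and let go. Leave everything else on the table where it is.

Things in the scene. Friction and masses are not known exactly. Their poses are not given: they have to be found in the camera images.
- crank: Loose crank, steel hub and aluminium arm, about 0.28 kg, lying flat, knob up (keep it so). Origin: centre of the hub's underside, on the bore's axis; z up along the bore; +x along the arm to the red knob. Hub 36 mm high. Arm 22 mm wide, 9 mm thick (z 0 to 9 mm), reaching x = 124 mm; knob 24 mm thick, to z 46 mm.
- grip (a point): Point on the crank's bore axis 22 mm above its underside, axes as the crank's. Either side of it the hub has a flat black grip pad, 26 mm long (along x), z 2 to 34 mm over the underside, 47 mm over both outsides (across y): grip across the crank's y from above, over the hub.
- bore (a point): Centre of the bore's lower mouth (same point and axes as the crank's origin). Through-bore with six straight grooves 60 degrees apart, one of them along +x; grooves 8 mm wide, out to 16.5 mm radius; the teeth between them reach in to about 10.8 mm radius.
- knob (a point): Point on the crank's arm under the centre of the red knob: 110 mm from the bore axis along the crank's +x, 9 mm above the underside.
- mill: Food mill fixed to the table: steel drum 150 mm wide, 54 mm high, a bridge with an upright splined shaft at its centre, an orange parking mark on the rim and a short black handle on the rim across from it. Origin: on the table on the shaft's axis; z up; +x points to the orange mark, whose centre is at x 79 mm and top at z 55 mm.
- seat (a point): Centre of the boss's flat round top (44 mm wide), 66 mm above the table on the shaft's axis, axes as the mill's. The crank is home when its underside sits flat here. The upright shaft rises from here; it turns either way against a friction of about 0.15 N m and stays where it is left.
- spline_top (a point): Point on the shaft's axis 18 mm above the seat, at the flat tops of its six splines (5 mm wide, 29 mm over the tips, 60 degrees apart). An unmatched crank stops with its underside here. The splines' angle differs every time and is NOT reported. They match at six crank angles, with about 0.1 rad play each way; the shaft holds still if the crank is turned under a press below 8 N.
- nose (a point): Tip of the shaft's smooth round pilot nose, 31 mm above the seat on the axis: 20 mm thick, tapered to 12 mm over its top 6 mm. It centres the bore before the splines meet.
- rice_box_10: Loose clear box of rice at the left, 127x177x64 mm, origin at the centre of its underside; not to be moved.
- serving_spoon: Loose serving spoon at the right, 60x316x27 mm, origin at the centre of its underside; not to be moved.
- label_roll: Loose roll of labels at the right, 77x78x25 mm, origin at the centre of its underside; not to be moved.

How it is judged:
On the way, in this order (a step that is already met when the one before it is completed fails the run):
1. the crank is lifted off the table in the fingers (height (world z) of crank above 0.03 m and contact force between the fingers and crank above 1 N), for 0.2 s.
2. the crank is threaded on the splines, fully home on the boss (z of crank in the frame of seat below 0.003 m and horizontal distance between crank and seat below 0.004 m and angle between crank's own z axis and vertical below 0.08 rad), for 0.2 s.
At the end, for the whole second after the job is handed in: The crank sits on the splines with its hub within 3 mm of the seat's height and 4 mm of the axis, upright within 0.08 rad, its knob within 18 mm either side of the line from the shaft through the orange mark (on the mark's side), at rest and released (all of step 2 and z of crank in the frame of seat above -0.003 m and x of knob in the frame of mill above 0.09 m and y of knob in the frame of mill between -0.018 and 0.018 m and linear speed of crank below 0.02 m/s and contact force between the fingers and crank below 0.1 N); the robot touches nothing.
It fails at once if the crank is forced on the mill with more than 50 N (contact force between crank and mill above 50 N).
It fails at once if a bystander (rice box, spoon, label roll) is moved by more than 20 mm (distance of any of rice_box_10, serving_spoon, label_roll from where it was at the start of the episode above 0.02 m).
It also fails if it takes over 58 s, if anything falls off the work surface, if the arm or the gripper's body presses on something with over 40 N, if the wrist force passes 120 N, or if a joint passes its speed limit or range.

## Working session

There is one attempt and no reset: what is moved stays moved. The work goes in short steps, Python scripts to look and compute and a shell command to move; the robot and the scene stay as the last step left them, time stands still between calls to the robot, and variables do not carry over. Pictures are saved under pics/ and viewed, at most 10 in all, crops included, and the job is handed in when it is done.

```bash
mkdir -p pics; ls; cat > h.py <<'E'
import numpy as np, cv2
from scipy.spatial.transform import Rotation as R
from rig import manip
def quat(q): return R.from_quat([q[1],q[2],q[3],q[0]])
def campose(im,st=None):
    if "mount" in im:
        M=np.array(im["mount"]); T=np.eye(4); T[:3,:3]=quat(st["ee_rot"]).as_matrix(); T[:3,3]=st["position"]
        T=T@M; return T[:3,:3],T[:3,3]
    a=np.array(im["attitude"]); 
    return (quat(a).as_matrix() if a.size==4 else a.reshape(3,3)),np.array(im["position"])
def K(im): return np.array([[im["fx"],0,im["cx"]],[0,im["fy"],im["cy"]],[0,0,1.]])
def ray(im,uv,st=None):
    Rm,p=campose(im,st)
    n=cv2.undistortPoints(np.array([[uv]],float),K(im),np.array(im["distortion"],float))[0,0]
    return p,Rm@np.array([n[0],-n[1],-1.])
def onz(im,uv,z,st=None):
    p,d=ray(im,uv,st); return p+d*(z-p[2])/d[2]
def proj(im,P,st=None):
    Rm,p=campose(im,st); c=(np.atleast_2d(P)-p)@Rm; c=c*[1,-1,-1]
    return cv2.projectPoints(c,np.zeros(3),np.zeros(3),K(im),np.array(im["distortion"],float))[0][:,0]
def snap(name,fn):
    st=manip.get_state(); im=manip.get_image(name); cv2.imwrite(f"pics/{fn}.png",im["frame"][:,:,::-1]); 
    import pickle; pickle.dump((st,im),open(f"pics/{fn}.pkl","wb")); return st,im
E
python3 - <<'E'
from h import *
for n in("scene","side"):
    st,im=snap(n,n+"0"); print(n,im["position"],im["attitude"],im["fx"],im["distortion"])
print(st,manip.grasp_offset)
a=[cv2.imread(f"pics/{n}0.png") for n in("scene","side")]
E
```

```text
pics
scene [-0.10451792  1.16627357  1.06475051] [-0.21819478 -0.1098019   0.44158034  0.86333156] 500.5070378517689 [-0.08961033  0.          0.          0.          0.        ]
side [ 0.59467131 -1.22558709  1.14678592] [0.9116047  0.4103301  0.00857755 0.02307605] 494.1561300602136 [-0.12751293  0.          0.          0.          0.        ]
{'clock': 0.05, 'qpos': array([-1.20970218e-01,  2.76569616e-01,  1.50610332e+00, -1.96897512e-05,
        1.36068683e+00, -1.20972103e-01]), 'qd': array([ 9.05190671e-04, -1.00595119e-03,  1.37785793e-05,  9.21549184e-04,
       -2.01362874e-04, -2.42482246e-03]), 'effort': array([ 1.10476562e-03, -4.18081820e+01, -2.46676916e+01, -2.73816968e-04,
        5.50464378e-03, -3.03781235e-05]), 'position': array([5.74487999e-01, 6.69055662e-05, 2.30466053e-01]), 'ee_rot': array([-6.89660751e-04,  7.07104381e-01,  7.07108630e-01, -5.52385903e-04]), 'contact_force': array([-0.43858461, -0.39348057,  0.57458969]), 'moment': array([-0.0157316 , -0.05265326, -0.00183019]), 'gripper_force': 0.0, 'width': 0.08564898708772968} -0.0187
```

View pics/scene0.png

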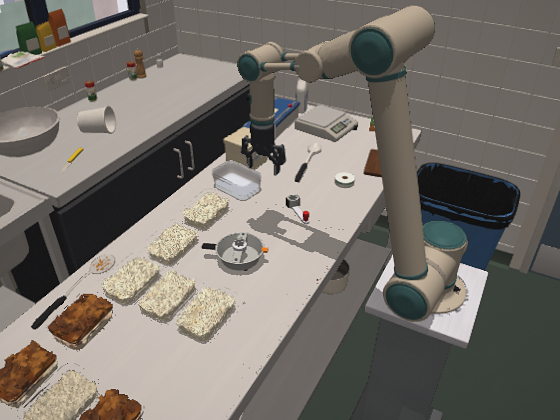

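View pics/side0.png

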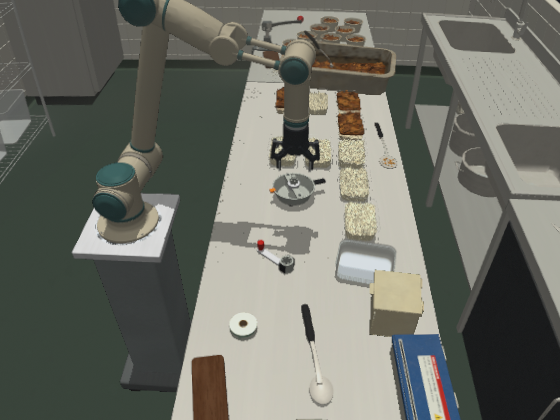

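Both views show the crank with its hub at scene (293,200) / side (287,262) and knob at (306,215) / (261,244). The mill shaft is at about (240,243) / (293,183), and the orange mark is at (265,250) / (272,190).

```bash
python3 - <<'E'
from h import *
import pickle
G={"scene":dict(knob=(306,215),mark=(265,250)),"side":dict(knob=(261,244),mark=(272,190))}
for n in G:
    st,im=pickle.load(open(f"pics/{n}0.pkl","rb")); f=im["frame"].astype(int); hsv=cv2.cvtColor(im["frame"],cv2.COLOR_RGB2HSV).astype(int)
    for k,(u,v) in G[n].items():
        m=np.zeros(f.shape[:2],bool); s=np.s_[v-12:v+13,u-12:u+13]
        hh=hsv[s]; 
        mm=(hh[...,1]>150)&(hh[...,2]>80)&(((hh[...,0]<8)|(hh[...,0]>170)) if k=="knob" else ((hh[...,0]>=5)&(hh[...,0]<25)))
        ys,xs=np.nonzero(mm); c=(xs.mean()+u-12,ys.mean()+v-12)
        print(n,k,len(xs),np.round(c,1),np.round(onz(im,c,0.034 if k=="knob" else 0.052),4))
    for k,uv,z in (("hub",{"scene":(292.5,200),"side":(287,262)}[n],0.025),("shaft",{"scene":(240,243),"side":(293.5,181)}[n],0.08)):
        print(n,k,np.round(onz(im,uv,z),4))
    c=[]
    
a=[]
for n,(u,v) in (("scene",(268,230)),("side",(285,225))):
    st,im=pickle.load(open(f"pics/{n}0.pkl","rb"))
    a.append(cv2.resize(im["frame"][v-60:v+60,u-65:u+65,::-1],(400,370),interpolation=cv2.INTER_CUBIC))
cv2.imwrite("pics/c1.png",np.hstack(a))
E
```

```text
scene knob 37 [305.5 214.2] [ 0.4712 -0.1119  0.034 ]
scene mark 25 [264.4 249.3] [0.4935 0.1374 0.052 ]
scene hub [ 0.5559 -0.1793  0.025 ]
scene shaft [0.5578 0.1758 0.08  ]
side knob 37 [260.3 243.5] [ 0.4724 -0.1155  0.034 ]
side mark 14 [272.1 189.6] [0.4935 0.1377 0.052 ]
side hub [ 0.5604 -0.1828  0.025 ]
side shaft [0.5684 0.1551 0.08  ]
```

View pics/c1.png

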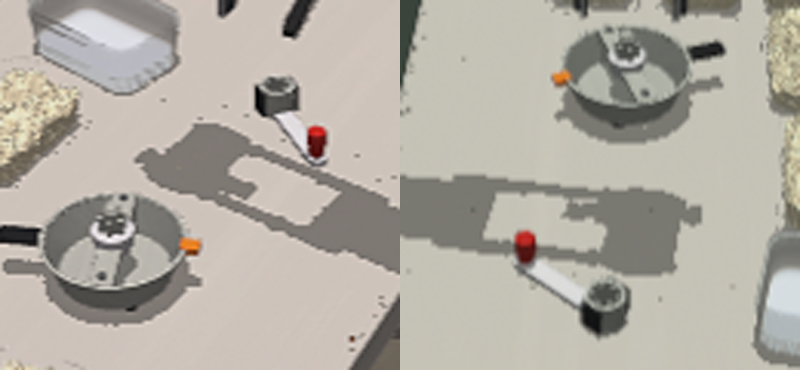

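The enlarged crops show the same objects; hub–knob separation comes to about 110 mm, as specified. I'll move over the crank and refine with the wrist camera.

```bash
python3 -c "
from h import *
st,im=snap('wrist','w0'); print(np.round(im['mount'],3),im['fx'],im['distortion'])"
python3 -m pendant '[{"dx":-0.036,"dy":-0.003},{"dx":-0.036,"dy":-0.003},{"dx":-0.036,"dy":-0.003},{"dx":-0.036,"dy":-0.003},{"dx":-0.036,"dy":-0.003,"rz":-3.5},{"rz":-7},{"rz":-7},{"rz":-7},{"rz":-7},{"rz":-7},{"rz":-7},{"rz":-6.5}]'
python3 -m pendant '[{"dx":0},{"dx":0}]'
python3 -c "
from h import *
st,im=snap('wrist','w1'); print(st['position'],st['ee_rot'],st['qpos'])
for n,z in(('hub',0.036),('knob',.046)): print(n,proj(im,[[.558,-.181,z],[.472,-.113,z]],st))
a=cv2.imread('pics/w0.png');b=cv2.imread('pics/w1.png');cv2.imwrite('pics/w01.png',cv2.resize(np.hstack([a,b]),(800,300)))
"
```

```text
[[-0.001  0.949  0.315  0.081]
 [ 1.     0.001  0.    -0.   ]
 [-0.     0.315 -0.949 -0.142]
 [ 0.     0.     0.     1.   ]] 339.72508082727023 [-0.0144384  0.         0.         0.         0.       ]
[5.74616524e-01 7.88354690e-05 2.30654154e-01] [-5.50535092e-04  7.07089308e-01  7.07123919e-01 -4.13009586e-04] [-1.20952860e-01  2.76442964e-01  1.50581256e+00  2.92634212e-05
  1.36071330e+00 -1.21007929e-01]
hub [[263.17952699 329.73044802]
 [185.86185232 279.07872799]]
knob [[262.84194638 335.33677731]
 [183.54108809 283.7270085 ]]invalid input
invalid input
```

View pics/w1.png

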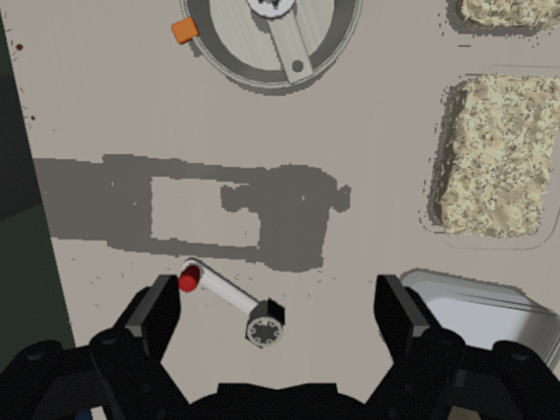

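The wrist view from the start pose shows the hub top at about (264,331), the knob at (189,279), the orange mark at (185,30) and the boss at (270,5). These agree with my estimate. The move was refused, so I'll retry with all fields given.

```bash
python3 -m pendant '[{"dx":-0.036,"dy":-0.003,"dz":0,"rx":0,"ry":0,"rz":0,"hand":0.0854},{"dx":-0.036,"dy":-0.003,"dz":0,"rx":0,"ry":0,"rz":0,"hand":0.0854},{"dx":-0.036,"dy":-0.003,"dz":0,"rx":0,"ry":0,"rz":0,"hand":0.0854},{"dx":-0.036,"dy":-0.003,"dz":0,"rx":0,"ry":0,"rz":0,"hand":0.0854},{"dx":-0.036,"dy":-0.003,"dz":0,"rx":0,"ry":0,"rz":-3.5,"hand":0.0854},{"dx":0,"dy":0,"dz":0,"rx":0,"ry":0,"rz":-7,"hand":0.0854},{"dx":0,"dy":0,"dz":0,"rx":0,"ry":0,"rz":-7,"hand":0.0854},{"dx":0,"dy":0,"dz":0,"rx":0,"ry":0,"rz":-7,"hand":0.0854},{"dx":0,"dy":0,"dz":0,"rx":0,"ry":0,"rz":-7,"hand":0.0854},{"dx":0,"dy":0,"dz":0,"rx":0,"ry":0,"rz":-7,"hand":0.0854},{"dx":0,"dy":0,"dz":0,"rx":0,"ry":0,"rz":-7,"hand":0.0854},{"dx":0,"dy":0,"dz":0,"rx":0,"ry":0,"rz":-6.5,"hand":0.0854}]'
python3 -m pendant '[{"dx":0,"dy":0,"dz":0,"rx":0,"ry":0,"rz":0,"hand":0.0854},{"dx":0,"dy":0,"dz":0,"rx":0,"ry":0,"rz":0,"hand":0.0854}]'
python3 -c "
from h import *
st,im=snap('wrist','w2'); print(st['position'],st['ee_rot'],st['qpos'],st['clock'])
print(proj(im,[[.558,-.181,.036],[.472,-.113,.046]],st))
"
```

```text
clock: 1.2
position: [0.5598, -0.18, 0.231]
ee_rot: [-0.0, 0.323, 0.946, 0.0]
contact_force: [0.6, -0.1, -0.0]
width: 0.0856
gripper_force: 0.0
clock: 1.37
position: [0.5599, -0.18, 0.2311]
ee_rot: [-0.0, 0.327, 0.945, 0.0]
contact_force: [-0.4, -0.9, 0.4]
width: 0.0852
gripper_force: 0.0
[ 0.55993697 -0.17996298  0.23113843] [-1.51809283e-04  3.26944408e-01  9.45043560e-01  2.83718290e-05] [-4.29261605e-01  2.95973917e-01  1.47638418e+00  2.78831087e-05
  1.36954223e+00 -1.33392655e+00] 1.3667
[[274.51848243 179.76660393]
 [274.48698655  62.17533597]]
```

View pics/w2.png

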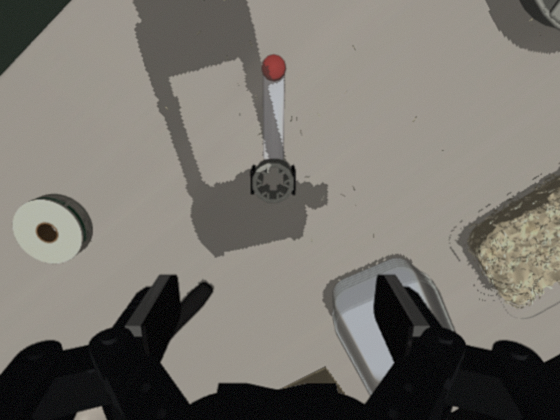

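The hub top is centred at about (273,181), with pads spanning columns 251–295. The knob is at (273.5,67), straight up the image, so the yaw is nearly aligned.

```bash
python3 - <<'E'
from h import *
import pickle
st,im=pickle.load(open("pics/w2.pkl","rb"))
h=onz(im,(273,181.5),.035,st)
hsv=cv2.cvtColor(im["frame"],cv2.COLOR_RGB2HSV).astype(int)[45:95,250:300]
m=(hsv[...,1]>150)&((hsv[...,0]<8)|(hsv[...,0]>170)); ys,xs=np.nonzero(m)
k=onz(im,(xs.mean()+250,ys.mean()+45),.044,st)
print(h,k,np.linalg.norm((k-h)[:2]),np.degrees(np.arctan2(*(k-h)[1::-1])))
T=quat(st["ee_rot"]).as_matrix(); print(T.T@(h-st["position"]),"tool x yaw",np.degrees(np.arctan2(T[1,0],T[0,0])))
st,im=pickle.load(open("pics/w0.pkl","rb"))
print("w0 mark",onz(im,(185,30),.055,st),"hub",onz(im,(264.5,331),.035,st))
E
```

```text
[ 0.55864779 -0.18349718  0.035     ] [ 0.47099411 -0.11336624  0.044     ] 0.11225647265170155 141.3370066418641
[-0.00123032 -0.00356634  0.19613822] tool x yaw 141.8331630210765
w0 mark [0.49687565 0.13513219 0.055     ] hub [ 0.55934111 -0.18355353  0.035     ]
```

```bash
python3 -m pendant '[{"dx":-0.001,"dy":-0.0035,"dz":0.03,"rx":0,"ry":0,"rz":0,"hand":0.0854},{"dx":0,"dy":0,"dz":0.03,"rx":0,"ry":0,"rz":0,"hand":0.0854},{"dx":0,"dy":0,"dz":0.03,"rx":0,"ry":0,"rz":0,"hand":0.0854},{"dx":0,"dy":0,"dz":0.03,"rx":0,"ry":0,"rz":0,"hand":0.0854},{"dx":0,"dy":0,"dz":0.03,"rx":0,"ry":0,"rz":0,"hand":0.0854},{"dx":0,"dy":0,"dz":0.03,"rx":0,"ry":0,"rz":0,"hand":0.0854},{"dx":0,"dy":0,"dz":0.02,"rx":0,"ry":0,"rz":0,"hand":0.0854},{"dx":0,"dy":0,"dz":0.015,"rx":0,"ry":0,"rz":0,"hand":0.0854},{"dx":0,"dy":0,"dz":0.009,"rx":0,"ry":0,"rz":0,"hand":0.0854},{"dx":0,"dy":0,"dz":0,"rx":0,"ry":0,"rz":0,"hand":0.0854}]'
python3 -m pendant '[{"dx":0,"dy":0,"dz":0,"rx":0,"ry":0,"rz":0,"hand":0.03},{"dx":0,"dy":0,"dz":0,"rx":0,"ry":0,"rz":0,"hand":0.03},{"dx":0,"dy":0,"dz":0,"rx":0,"ry":0,"rz":0,"hand":0.03},{"dx":0,"dy":0,"dz":0,"rx":0,"ry":0,"rz":0,"hand":0.03},{"dx":0,"dy":0,"dz":0,"rx":0,"ry":0,"rz":0,"hand":0.03},{"dx":0,"dy":0,"dz":0,"rx":0,"ry":0,"rz":0,"hand":0.03},{"dx":0,"dy":0,"dz":0,"rx":0,"ry":0,"rz":0,"hand":0.03},{"dx":0,"dy":0,"dz":0,"rx":0,"ry":0,"rz":0,"hand":0.03},{"dx":0,"dy":0,"dz":0,"rx":0,"ry":0,"rz":0,"hand":0.03},{"dx":0,"dy":0,"dz":0,"rx":0,"ry":0,"rz":0,"hand":0.03}]' 50
```

```text
clock: 2.25
position: [0.5574, -0.1828, 0.0053]
ee_rot: [-0.002, 0.326, 0.945, 0.0]
contact_force: [0.5, -0.7, -0.0]
width: 0.085
gripper_force: 0.0
clock: 3.08
position: [0.5597, -0.1841, 0.009]
ee_rot: [0.002, 0.326, 0.946, -0.0]
contact_force: [-0.1, -1.1, 6.6]
width: 0.0459
gripper_force: 53.1
```

```bash
python3 -m pendant '[{"dx":0,"dy":0,"dz":-0.02,"rx":0,"ry":0,"rz":0,"hand":0.03},{"dx":0,"dy":0,"dz":-0.03,"rx":0,"ry":0,"rz":0,"hand":0.03},{"dx":0,"dy":0,"dz":-0.03,"rx":0,"ry":0,"rz":0,"hand":0.03},{"dx":0,"dy":0,"dz":-0.03,"rx":0,"ry":0,"rz":0,"hand":0.03},{"dx":0,"dy":0,"dz":-0.03,"rx":0,"ry":0,"rz":0,"hand":0.03},{"dx":0,"dy":0,"dz":-0.03,"rx":0,"ry":0,"rz":0,"hand":0.03},{"dx":0.0237,"dy":0.026,"dz":0,"rx":0,"ry":0,"rz":0,"hand":0.03},{"dx":0.0237,"dy":0.026,"dz":0,"rx":0,"ry":0,"rz":0,"hand":0.03},{"dx":0.0237,"dy":0.026,"dz":0,"rx":0,"ry":0,"rz":0,"hand":0.03},{"dx":0.0237,"dy":0.026,"dz":0,"rx":0,"ry":0,"rz":0,"hand":0.03},{"dx":0.0237,"dy":0.026,"dz":0,"rx":0,"ry":0,"rz":0,"hand":0.03},{"dx":0.0237,"dy":0.026,"dz":0,"rx":0,"ry":0,"rz":0,"hand":0.03}]'
python3 -m pendant '[{"dx":0,"dy":0,"dz":0,"rx":0,"ry":0,"rz":0,"hand":0.03},{"dx":0,"dy":0,"dz":0,"rx":0,"ry":0,"rz":0,"hand":0.03},{"dx":0,"dy":0,"dz":0,"rx":0,"ry":0,"rz":0,"hand":0.03}]'
python3 -c "
from h import *
st,im=snap('wrist','w3'); print(st['position'],st['ee_rot'],st['contact_force'],st['clock'])
"
```

```text
clock: 4.08
position: [0.5415, 0.0288, 0.1769]
ee_rot: [-0.0, 0.326, 0.945, -0.0]
contact_force: [-0.2, -1.2, -3.1]
width: 0.0459
gripper_force: 52.9
clock: 4.33
position: [0.5423, 0.0271, 0.1771]
ee_rot: [-0.0, 0.325, 0.946, -0.0]
contact_force: [1.3, -0.7, -2.5]
width: 0.0463
gripper_force: 53.0
[0.54227864 0.02708041 0.17705195] [-8.93357611e-05  3.25077756e-01  9.45687199e-01 -4.08581788e-04] [ 1.34490875 -0.67954115 -2.51796754] 4.3333
```

View pics/w3.png

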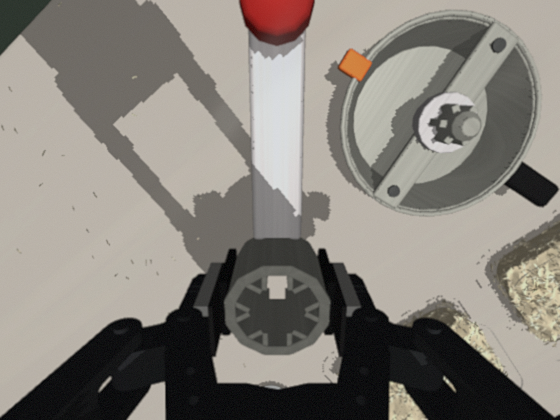

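The held crank is straight in the fingers. The mill shows its nose tip at about (465,126), boss at about (452,122), mark at (356,65) and handle at (532,184). I'll rectify this view at spline-top height to read the spline angle.

```bash
python3 - <<'E'
from h import *
import pickle
st,im=pickle.load(open("pics/w3.pkl","rb"))
n=onz(im,(465.5,126),.097,st); b=onz(im,(453,122.5),.066,st)
hsv=cv2.cvtColor(im["frame"],cv2.COLOR_RGB2HSV).astype(int)[40:90,330:380]
m=(hsv[...,1]>180)&(hsv[...,0]>5)&(hsv[...,0]<25)&(hsv[...,2]>200); ys,xs=np.nonzero(m)
mk=onz(im,(xs.mean()+330,ys.mean()+40),.055,st)
print("nose",n,"boss",b,"mark",mk,(xs.mean()+330,ys.mean()+40))
for q in(n,b): print(np.linalg.norm((mk-q)[:2]),np.degrees(np.arctan2(*(mk-q)[1::-1])))
hb=onz(im,(277.5,309),st["position"][2]-.008+.036,st); print("hubtop",hb)
# rectified: 6px/mm at z=.084, 60mm square, centred at mean axis, world x right, y up
c=(n+b)/2; s=8; N=480
g=np.arange(N)-N/2; X,Y=np.meshgrid(c[0]+g/s/1e3,c[1]-g/s/1e3)
uv=proj(im,np.stack([X.ravel(),Y.ravel(),np.full(X.size,.084)],1),st).astype(np.float32).reshape(N,N,2)
o=cv2.remap(im["frame"],uv[...,0],uv[...,1],cv2.INTER_CUBIC)[:,:,::-1].copy()
for k in range(0,360,30):
    a=np.radians(k); p0=(int(240+150*np.cos(a)),int(240-150*np.sin(a)));p1=(int(240+235*np.cos(a)),int(240-235*np.sin(a)))
    cv2.line(o,p0,p1,(0,0,255),1); 
cv2.circle(o,(240,240),int(14.5*s),(0,255,0),1); cv2.imwrite("pics/r3.png",o)
E
```

```text
nose [0.56653831 0.16172485 0.097     ] boss [0.57103261 0.16743501 0.066     ] mark [0.49731749 0.13731202 0.055     ] (np.float64(358.8079470198675), np.float64(64.68874172185431))
0.07339964851698923 -160.57324649611274
0.07963237279116672 -157.77308396243083
hubtop [0.54087222 0.02873759 0.20505195]
```

View pics/r3.png

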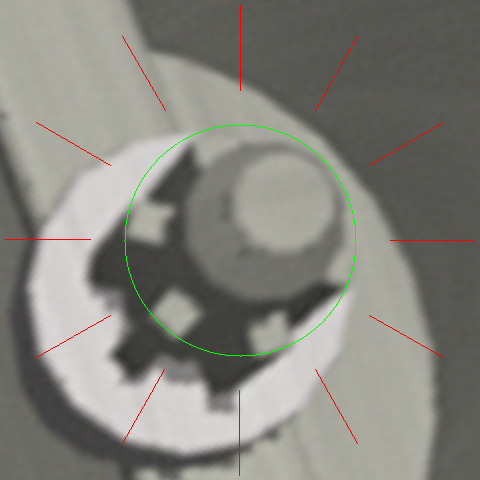

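The view gives the shaft axis at about (0.570, 0.164). Splines sit at about 44.6° + 60°k, so 164.6° is the nearest to the crank's current 142°. The mark direction is about 200°. I'll rotate +22.5°, align over the shaft and come down.

```bash
python3 -m pendant '[{"dx":0.0122,"dy":0.025,"dz":0,"rx":0,"ry":0,"rz":0,"hand":0.03},{"dx":0.0122,"dy":0.025,"dz":0,"rx":0,"ry":0,"rz":0,"hand":0.03},{"dx":0.0122,"dy":0.025,"dz":0,"rx":0,"ry":0,"rz":0,"hand":0.03},{"dx":0.0122,"dy":0.025,"dz":0,"rx":0,"ry":0,"rz":0,"hand":0.03},{"dx":0.0122,"dy":0.025,"dz":0,"rx":0,"ry":0,"rz":0,"hand":0.03},{"dx":0,"dy":0,"dz":0,"rx":0,"ry":0,"rz":-5.6,"hand":0.03},{"dx":0,"dy":0,"dz":0,"rx":0,"ry":0,"rz":-5.6,"hand":0.03},{"dx":0,"dy":0,"dz":0,"rx":0,"ry":0,"rz":-5.6,"hand":0.03},{"dx":0,"dy":0,"dz":0,"rx":0,"ry":0,"rz":-5.6,"hand":0.03},{"dx":0,"dy":0,"dz":0.02,"rx":0,"ry":0,"rz":0,"hand":0.03},{"dx":0,"dy":0,"dz":0.02,"rx":0,"ry":0,"rz":0,"hand":0.03},{"dx":0,"dy":0,"dz":0.015,"rx":0,"ry":0,"rz":0,"hand":0.03}]'
python3 -m pendant '[{"dx":0,"dy":0,"dz":0,"rx":0,"ry":0,"rz":0,"hand":0.03},{"dx":0,"dy":0,"dz":0,"rx":0,"ry":0,"rz":0,"hand":0.03},{"dx":0,"dy":0,"dz":0,"rx":0,"ry":0,"rz":0,"hand":0.03}]'
python3 - <<'E'
from h import *
st,im=snap('wrist','w4'); p=st["position"];print(p,st["contact_force"])
T=quat(st["ee_rot"]).as_matrix(); print("yaw",np.degrees(np.arctan2(T[1,0],T[0,0])),"tilt",np.degrees(np.arccos(-T[2,2])),"corr",T.T@(np.array([.571,.1634,p[2]])-p))
st2,im2=snap('side','s4')
a=im["frame"][150:420,130:430,::-1]; b=im2["frame"][115:215,240:350,::-1]
cv2.imwrite('pics/c4.png',np.hstack([cv2.resize(a,(400,360)),cv2.resize(b,(396,360),interpolation=cv2.INTER_CUBIC)]))
E
```

```text
clock: 5.38
position: [0.5716, 0.1613, 0.1209]
ee_rot: [-0.0, 0.137, 0.991, -0.0]
contact_force: [-0.8, 0.1, -3.8]
width: 0.0463
gripper_force: 53.4
clock: 5.63
position: [0.5727, 0.1624, 0.1231]
ee_rot: [0.001, 0.136, 0.991, 0.0]
contact_force: [1.1, -0.7, -3.7]
width: 0.0461
gripper_force: 53.3
[0.5726689  0.16238414 0.12310471] [ 1.08171725 -0.68894144 -3.67913639]
yaw 164.3200458283013 tilt 0.0937434469734651 corr [ 1.88133880e-03  5.27018873e-04 -2.56747765e-06]
```

View pics/c4.png

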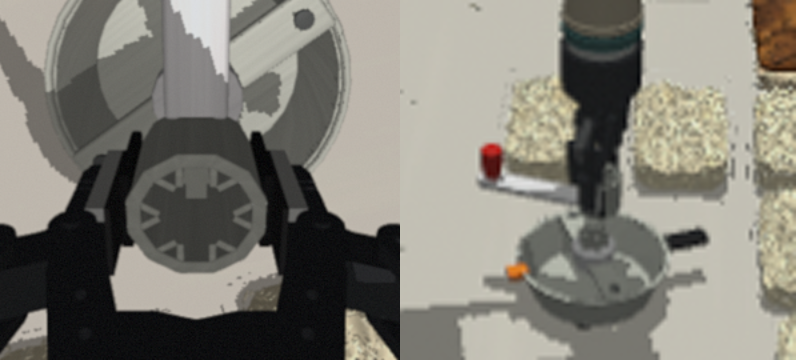

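The crank is held level and centred above the shaft, with the boss symmetric about the arm. I'll apply a small correction and lower gently.

```bash
python3 -m pendant '[{"dx":0.0015,"dy":0.0005,"dz":0.003,"rx":0,"ry":0,"rz":0,"hand":0.03},{"dx":0,"dy":0,"dz":0.003,"rx":0,"ry":0,"rz":0,"hand":0.03},{"dx":0,"dy":0,"dz":0.003,"rx":0,"ry":0,"rz":0,"hand":0.03},{"dx":0,"dy":0,"dz":0.003,"rx":0,"ry":0,"rz":0,"hand":0.03},{"dx":0,"dy":0,"dz":0.003,"rx":0,"ry":0,"rz":0,"hand":0.03},{"dx":0,"dy":0,"dz":0.003,"rx":0,"ry":0,"rz":0,"hand":0.03},{"dx":0,"dy":0,"dz":0.003,"rx":0,"ry":0,"rz":0,"hand":0.03}]'
python3 -m pendant '[{"dx":0,"dy":0,"dz":0.002,"rx":0,"ry":0,"rz":0,"hand":0.03},{"dx":0,"dy":0,"dz":0.002,"rx":0,"ry":0,"rz":0,"hand":0.03},{"dx":0,"dy":0,"dz":0,"rx":0,"ry":0,"rz":0,"hand":0.03}]'
```

```text
clock: 6.32
position: [0.5702, 0.1641, 0.1009]
ee_rot: [-0.0, 0.136, 0.991, -0.0]
contact_force: [-0.8, 0.4, -3.5]
width: 0.0457
gripper_force: 53.3
clock: 6.57
position: [0.5698, 0.164, 0.0967]
ee_rot: [-0.001, 0.136, 0.991, -0.0]
contact_force: [-1.0, 0.3, -4.2]
width: 0.0462
gripper_force: 53.3
```

```bash
python3 -m pendant '[{"dx":0,"dy":0,"dz":0.002,"rx":0,"ry":0,"rz":0,"hand":0.03},{"dx":0,"dy":0,"dz":0.002,"rx":0,"ry":0,"rz":0,"hand":0.03},{"dx":0,"dy":0,"dz":0,"rx":0,"ry":0,"rz":0,"hand":0.03}]'
python3 -m pendant '[{"dx":0,"dy":0,"dz":0.001,"rx":0,"ry":0,"rz":0,"hand":0.03},{"dx":0,"dy":0,"dz":0.001,"rx":0,"ry":0,"rz":0,"hand":0.03},{"dx":0,"dy":0,"dz":0,"rx":0,"ry":0,"rz":0,"hand":0.03}]'
```

```text
clock: 6.82
position: [0.5698, 0.164, 0.0929]
ee_rot: [-0.0, 0.136, 0.991, -0.0]
contact_force: [-1.0, 0.3, -3.4]
width: 0.046
gripper_force: 53.4
clock: 7.07
position: [0.5698, 0.1641, 0.0912]
ee_rot: [-0.0, 0.136, 0.991, -0.0]
contact_force: [-1.9, -0.6, -2.3]
width: 0.0461
gripper_force: 53.5
```

```bash
python3 -m pendant '[{"dx":0,"dy":0,"dz":0.001,"rx":0,"ry":0,"rz":0,"hand":0.03},{"dx":0,"dy":0,"dz":0.001,"rx":0,"ry":0,"rz":0,"hand":0.03},{"dx":0,"dy":0,"dz":0,"rx":0,"ry":0,"rz":0,"hand":0.03}]'
python3 -m pendant '[{"dx":0,"dy":0,"dz":0.001,"rx":0,"ry":0,"rz":0,"hand":0.03},{"dx":0,"dy":0,"dz":0,"rx":0,"ry":0,"rz":0,"hand":0.03}]'
```

```text
clock: 7.32
position: [0.5698, 0.164, 0.0891]
ee_rot: [-0.0, 0.136, 0.991, -0.0]
contact_force: [-3.0, 0.7, -2.6]
width: 0.0459
gripper_force: 53.6
clock: 7.48
position: [0.5698, 0.164, 0.0881]
ee_rot: [-0.0, 0.136, 0.991, -0.0]
contact_force: [-3.3, 0.5, -1.2]
width: 0.0461
gripper_force: 53.6
```

```bash
python3 -m pendant '[{"dx":0,"dy":0,"dz":0.001,"rx":0,"ry":0,"rz":0,"hand":0.03},{"dx":0,"dy":0,"dz":0.001,"rx":0,"ry":0,"rz":0,"hand":0.03},{"dx":0,"dy":0,"dz":0.001,"rx":0,"ry":0,"rz":0,"hand":0.03},{"dx":0,"dy":0,"dz":0,"rx":0,"ry":0,"rz":0,"hand":0.03}]'
python3 -m pendant '[{"dx":0,"dy":0,"dz":0.0015,"rx":0,"ry":0,"rz":0,"hand":0.03},{"dx":0,"dy":0,"dz":0.0015,"rx":0,"ry":0,"rz":0,"hand":0.03},{"dx":0,"dy":0,"dz":0,"rx":0,"ry":0,"rz":0,"hand":0.03}]'
```

```text
clock: 7.82
position: [0.5697, 0.164, 0.085]
ee_rot: [-0.0, 0.136, 0.991, -0.0]
contact_force: [-4.5, 0.1, -1.1]
width: 0.0462
gripper_force: 53.6
clock: 8.07
position: [0.5697, 0.164, 0.082]
ee_rot: [-0.001, 0.136, 0.991, -0.0]
contact_force: [-5.6, 0.8, -1.8]
width: 0.0458
gripper_force: 53.7
```

The crank is past the spline tops without resistance, so it has engaged. I'll ease the slight side load and continue to the seat.

```bash
python3 -m pendant '[{"dx":0.0008,"dy":0,"dz":0.0015,"rx":0,"ry":0,"rz":0,"hand":0.03},{"dx":0,"dy":0,"dz":0.0015,"rx":0,"ry":0,"rz":0,"hand":0.03},{"dx":0,"dy":0,"dz":0.001,"rx":0,"ry":0,"rz":0,"hand":0.03},{"dx":0,"dy":0,"dz":0,"rx":0,"ry":0,"rz":0,"hand":0.03}]'
python3 -m pendant '[{"dx":0,"dy":0,"dz":0.001,"rx":0,"ry":0,"rz":0,"hand":0.03},{"dx":0,"dy":0,"dz":0.001,"rx":0,"ry":0,"rz":0,"hand":0.03},{"dx":0,"dy":0,"dz":0,"rx":0,"ry":0,"rz":0,"hand":0.03}]'
```

```text
clock: 8.4
position: [0.5697, 0.1641, 0.078]
ee_rot: [0.0, 0.136, 0.991, -0.0]
contact_force: [-3.3, -0.7, -2.4]
width: 0.0463
gripper_force: 53.6
clock: 8.65
position: [0.5696, 0.1641, 0.0761]
ee_rot: [0.0, 0.136, 0.991, -0.0]
contact_force: [-3.2, -0.9, -1.2]
width: 0.0463
gripper_force: 53.6
```

```bash
python3 -m pendant '[{"dx":0,"dy":0,"dz":0.001,"rx":0,"ry":0,"rz":0,"hand":0.03},{"dx":0,"dy":0,"dz":0,"rx":0,"ry":0,"rz":0,"hand":0.03}]'
python3 -m pendant '[{"dx":0,"dy":0,"dz":0.0007,"rx":0,"ry":0,"rz":0,"hand":0.03},{"dx":0,"dy":0,"dz":0,"rx":0,"ry":0,"rz":0,"hand":0.03}]'
python3 -m pendant '[{"dx":0,"dy":0,"dz":0.0007,"rx":0,"ry":0,"rz":0,"hand":0.03},{"dx":0,"dy":0,"dz":0,"rx":0,"ry":0,"rz":0,"hand":0.03}]'
```

```text
clock: 8.82
position: [0.5696, 0.1642, 0.0752]
ee_rot: [0.0, 0.136, 0.991, -0.0]
contact_force: [-3.7, -0.5, -2.1]
width: 0.046
gripper_force: 53.6
clock: 8.98
position: [0.5696, 0.1642, 0.075]
ee_rot: [0.0, 0.136, 0.991, -0.0]
contact_force: [-4.0, -0.9, 1.7]
width: 0.0462
gripper_force: 54.0
clock: 9.15
position: [0.5696, 0.1642, 0.075]
ee_rot: [0.0, 0.136, 0.991, -0.0]
contact_force: [-4.6, -2.4, 5.8]
width: 0.0461
gripper_force: 54.5
```

Seated: TCP 0.075 minus the 9 mm grip offset gives 0.066, and the contact force has risen. I'll hold, then turn +36° to the mark.

```bash
python3 -m pendant '[{"dx":0,"dy":0,"dz":0,"rx":0,"ry":0,"rz":0,"hand":0.03},{"dx":0,"dy":0,"dz":0,"rx":0,"ry":0,"rz":0,"hand":0.03},{"dx":0,"dy":0,"dz":0,"rx":0,"ry":0,"rz":0,"hand":0.03},{"dx":0,"dy":0,"dz":-0.0005,"rx":0,"ry":0,"rz":-4,"hand":0.03},{"dx":0,"dy":0,"dz":0,"rx":0,"ry":0,"rz":-4,"hand":0.03},{"dx":0,"dy":0,"dz":0,"rx":0,"ry":0,"rz":-4,"hand":0.03},{"dx":0,"dy":0,"dz":0,"rx":0,"ry":0,"rz":0,"hand":0.03}]'
python3 -m pendant '[{"dx":0,"dy":0,"dz":0,"rx":0,"ry":0,"rz":-4,"hand":0.03},{"dx":0,"dy":0,"dz":0,"rx":0,"ry":0,"rz":-4,"hand":0.03},{"dx":0,"dy":0,"dz":0,"rx":0,"ry":0,"rz":-4,"hand":0.03},{"dx":0,"dy":0,"dz":0,"rx":0,"ry":0,"rz":-4,"hand":0.03},{"dx":0,"dy":0,"dz":0,"rx":0,"ry":0,"rz":-4,"hand":0.03},{"dx":0,"dy":0,"dz":0,"rx":0,"ry":0,"rz":-4,"hand":0.03},{"dx":0,"dy":0,"dz":0,"rx":0,"ry":0,"rz":0,"hand":0.03},{"dx":0,"dy":0,"dz":0,"rx":0,"ry":0,"rz":0,"hand":0.03}]'
python3 - <<'E'
from h import *
st,im=snap('wrist','w5'); print(st["position"],st["moment"])
T=quat(st["ee_rot"]).as_matrix(); print("yaw",np.degrees(np.arctan2(T[1,0],T[0,0])))
print(proj(im,[[.4973,.1373,.055]],st))
E
```

```text
clock: 9.73
position: [0.5688, 0.1643, 0.075]
ee_rot: [-0.0, 0.031, 1.0, 0.0]
contact_force: [-5.8, -1.7, 3.8]
width: 0.0461
gripper_force: 54.3
clock: 10.4
position: [0.5688, 0.164, 0.075]
ee_rot: [-0.001, -0.177, 0.984, -0.0]
contact_force: [-6.5, -2.4, 4.6]
width: 0.0462
gripper_force: 54.3
[0.5687564  0.16404281 0.07499392] [-0.29473031  0.85608587 -0.01287225]
yaw -159.5998061562428
[[275.75991105 107.57717602]]
```

View pics/w5.png

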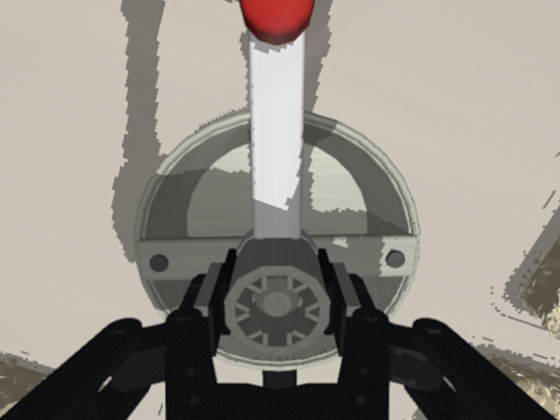

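The arm points straight up the image and fully covers the orange mark. The handle is diametrically opposite at (280,378), and the nose is visible centred in the bore. I'll release and retreat upward.

```bash
python3 -m pendant '[{"dx":0,"dy":0,"dz":0,"rx":0,"ry":0,"rz":0,"hand":0.055},{"dx":0,"dy":0,"dz":0,"rx":0,"ry":0,"rz":0,"hand":0.07},{"dx":0,"dy":0,"dz":0,"rx":0,"ry":0,"rz":0,"hand":0.08},{"dx":0,"dy":0,"dz":0,"rx":0,"ry":0,"rz":0,"hand":0.08},{"dx":0,"dy":0,"dz":0,"rx":0,"ry":0,"rz":0,"hand":0.08},{"dx":0,"dy":0,"dz":0,"rx":0,"ry":0,"rz":0,"hand":0.08}]'
python3 -m pendant '[{"dx":0,"dy":0,"dz":-0.01,"rx":0,"ry":0,"rz":0,"hand":0.08},{"dx":0,"dy":0,"dz":-0.02,"rx":0,"ry":0,"rz":0,"hand":0.08},{"dx":0,"dy":0,"dz":-0.03,"rx":0,"ry":0,"rz":0,"hand":0.08},{"dx":0,"dy":0,"dz":-0.03,"rx":0,"ry":0,"rz":0,"hand":0.08},{"dx":0,"dy":0,"dz":-0.03,"rx":0,"ry":0,"rz":0,"hand":0.08},{"dx":0,"dy":0,"dz":0,"rx":0,"ry":0,"rz":0,"hand":0.08},{"dx":0,"dy":0,"dz":0,"rx":0,"ry":0,"rz":0,"hand":0.08}]'
python3 - <<'E'
from h import *
st,im=snap('wrist','w6'); print(st["position"],st["contact_force"])
ax=np.array([.5698,.1641]); a=np.radians(200.3); u=np.array([np.cos(a),np.sin(a)])
print("pred hub top/knob top/mark",proj(im,[[*ax,.102],[*(ax+.11*u),.112],[*(ax+.079*u),.055]],st))
E
```

```text
clock: 10.95
position: [0.5699, 0.1644, 0.0745]
ee_rot: [0.0, -0.177, 0.984, 0.0]
contact_force: [0.0, 0.6, -0.2]
width: 0.0801
gripper_force: 0.0
clock: 11.53
position: [0.5709, 0.1645, 0.1974]
ee_rot: [0.003, -0.177, 0.984, -0.0]
contact_force: [0.8, 0.5, -0.8]
width: 0.0799
gripper_force: 0.0
[0.57094505 0.16452163 0.19742881] [ 0.83694101  0.47611816 -0.84368362]
pred hub top/knob top/mark [[276.50232286 209.50568005]
 [276.65639038  43.4631964 ]
 [276.66807906  96.35468538]]
```

View pics/w6.png

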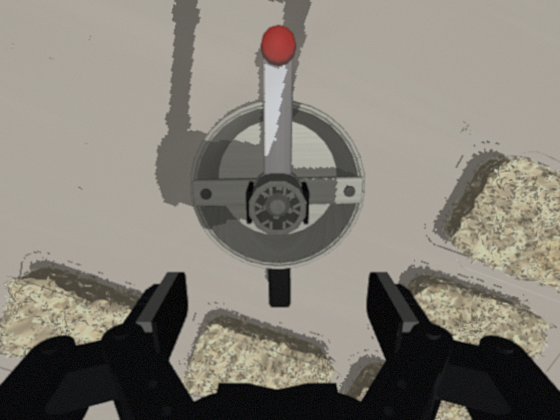

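The crank is seated: hub at (278,206) and knob at (278,44), both matching prediction. The arm lies over the mark, collinear with the handle, and the gripper is clear. I'm handing in.

```bash
python3 -c "
from rig import manip; print(manip.sign_off())"
```

```text
the job is handed in; nothing more can be done
None
```

The crank is fully home on the splines, its arm is parked over the orange mark, the gripper has let go and is clear, and I handed the job in at about 11.6 s; `sign_off()` returned no verdict.

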